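Slide the sprocket cassette onto the freehub

TASK

Pull the orange transit cap straight up off the hub standing in the bench clamp and leave it in the metal parts tray. Then take the sprocket cassette by its small end, put it over the splined freehub and rock it to and fro, without forcing it, until the teeth mesh and it slides down fully home against the hub. Leave the spanner, oil bottle and grease jar where they are.

Things in the scene. Friction and masses are not known exactly. Their poses are not given: they have to be found in the camera images.
- cap_mid (a point): Centre (half-way up) of the orange plastic transit cap: a round cup upside down, 46 mm diameter, 62 mm tall, open below, 50 g, z up its axis. At the start it sits loosely over the freehub with its lower rim at the height of hub_seat; lift it straight up by at least 60 mm to clear. Grip its upper half.
- tray_in (a point): Centre of the inner floor of the fixed, bright metal parts tray, 160 x 160 mm outside, walls and floor 4 mm thick, rim 24 mm above this point; x and y run along its sides. It lies left or right of the clamp, the cassette on the other side.
- cassette_mid (a point): Centre (half-way up, 23 mm above the underside) of the steel sprocket cassette, 104 mm across, 46 mm tall, about 0.35 kg, lying large side down on the bench. z points up the bore. The large sprockets take up the lower 18 mm (86 mm across near the top of these); the upper 28 mm are the round small end, 47 mm in diameter: grip it there, fingertips over 18 mm above the underside.
- cassette_bore (a point): Centre of the bore's mouth in the cassette's underside; z up. The bore goes right through and has 9 even inner teeth (every 40 deg, 4 mm wide, tips at 15.3 mm radius, roots at 19.3 mm) from the underside up to 38 mm. It fits the freehub with 1.2 mm radial play; the teeth enter within 4 deg either side of the right angle, else the underside stops on spline_end.
- hub_seat (a point): Centre of the hub's shoulder, on its vertical axis, 100 mm above the bench; z up. The cassette's underside ends here. The hub is held by a fixed clamp with blue jaws (base 130 x 130 mm, T-bar handle out to 75 mm on its -x side, 30 mm high). x and y belong to the clamp and do NOT tell where the spline teeth stand.
- spline_end (a point): Upper end of the freehub's splines, on the axis, 38 mm above hub_seat (x, y belong to the clamp). 9 even teeth, 4.5 mm wide, tips at 18 mm radius, core 14 mm, run from here down to hub_seat at a random angle that is not given. Above: a 7 mm tapered nose (14 to 11 mm radius), then an axle end 10 mm thick, up to 18 mm above here. The freehub turns stiffly (0.4 N m): lightly pushed on (below 15 N) it stays put.
- spanner: Bystander: plain steel spanner, 180 mm long, lying flat on the bench between robot and clamp; origin at its middle on the bench, x along it.
- oil: Bystander: green oil bottle, 52 mm diameter, 140 mm tall, standing beyond the clamp; origin at the centre of its underside.
- jar: Bystander: grey grease jar with black lid, 70 mm diameter, 60 mm tall, standing beyond the clamp; origin at the centre of its underside.
Mind the look-alikes: they are no part of the job. Leave any pink look-alike of the part that bears tray_in alone.

How it is judged (in metres and radians):
On the way, in this order (a step that is already met when the one before it is completed fails the run):
1. the cap is off the hub and lies in the tray (x of cap_mid in the frame of tray_in between -0.065 and 0.065 m and y of cap_mid in the frame of tray_in between -0.065 and 0.065 m and z of cap_mid in the frame of tray_in below 0.042 m), for 0.2 s.
2. the cassette is meshed and fully home on the freehub (horizontal distance between cassette_mid and hub_seat below 0.004 m and z of cassette_mid in the frame of hub_seat below 0.0255 m and angle between cassette_mid's own z axis and vertical below 0.06 rad), for 0.2 s.
At the end, for the whole second after the job is handed in: The cassette sits on the freehub fully home (within 2.5 mm of the shoulder, on the axis within 4 mm, not tilted more than 0.06 rad), the cap lies inside the tray, and both are at rest (all of step 1 and all of step 2 and linear speed of each of cap, cassette below 0.02 m/s); the robot touches nothing.
It fails at once if the spanner is pushed about (more than 40 mm) (distance of spanner from where it was at the start of the episode above 0.04 m).
It fails at once if the oil bottle is pushed about (more than 40 mm) (distance of oil from where it was at the start of the episode above 0.04 m).
It fails at once if the grease jar is pushed about (more than 40 mm) (distance of jar from where it was at the start of the episode above 0.04 m).
It fails at once if the cassette is forced onto the hub (over 80 N) (contact force between cassette and stand above 80 N).
It also fails if it takes over 64 s, if anything falls off the work surface, if the arm or the gripper's body presses on something with over 40 N, if the wrist force passes 120 N, or if a joint passes its speed limit or range.

ROBOT

A 6-joint arm with a two-finger parallel gripper is mounted at the origin on the work surface. World frame = base frame: x ahead of the robot, y to its left, z up, the work surface at z = 0. Lengths are in mm, angles in rad, forces in N, time in s.
With the tool pointing down it reaches from about 400 to 825 mm from the base axis. Payload 7 kg.
Tool frame: the origin (TCP) lies at the very end of the fingers, on their centre line; the grasp point (between the pads) lies 19 mm behind it; z points along the fingers, x is the direction in which the jaws open and shut, and the axes are right-handed (so a half turn about z gives the same grasp; the last joint's range is limited). The gripper opens to 85 mm and grips with 20 to 120 N. Pads are 22 mm wide; open, the fingers measure 114 mm over their backs; the gripper's body (76 mm by 85 mm) begins 54 mm behind the grasp point. The pads swing forward as they close: fully open they stand 13 mm farther back than shut.
Start: joints at [1.41, 0.359, 0.012, 0, -1.224, -0.288], TCP at [292.877, 608.127, 231.302] pointing down, gripper open.
Joint ranges: [-3.07, 3.07], [-1.43, 2.12], [-1.02, 1.25], [-3.03, 1.67], [-3.05, -0], [-3.03, 3.03]. Speed limits (rad/s): [2.39, 2.39, 3.01, 3.14, 3.14, 3.14].

INTERFACE

Orientations are given as [roll, pitch, yaw] about the fixed x, y, z axes, in that order (R = Rz(yaw) Ry(pitch) Rx(roll)).
In Python, from cell import state, read_camera, close_job gives the robot as it stands.
- The arm moves only by the tool move_arm, never from a script. Its argument "series" is a list of rows, each a list of 6 numbers: the shift along the tool's x, y, z in m, then the turn, a rotation vector about the tool's x, y, z in rad. A call has 1 to 8 rows; each row shifts and turns the commanded pose from where the row before left it, along the tool's axes as they then stand; what a row does not reach is not made up. A row lasts 1/12 s, in which the tool goes at most 41.7 mm and 7.16 degrees, less where a joint would pass 70% of its speed; a pose out of reach is approached as far as the arm can. A call with a gripper value outside its range is refused whole. "hand" is the finger opening in m, from 0 to 0.0854, set as the call begins (left out, the last holds). The fingers move at their own pace and stop on an object; "newtons" is the grip in N (left out, the last holds). Time passes only in rows, so rows that do not move let the fingers close. It gives the time, the measured TCP pose, the force and the opening at its end, in the units of the state.
- state(): the state, without advancing time (a new reading comes with each control period).
- read_camera(name): name is "scene" or "top"; returns a dict with "color" (400x640x3 uint8, blue, green, red), "z_map" (400x640 float32, mm along the optical axis (not along the pixel's ray), 0 where there is no reading), "camera_matrix" (3x3 intrinsics, pixels), "k1" (the pictures are not rectified: a ray, as slopes to the right and down, at radius r is drawn at 1 + k1 r^2 times it, then the intrinsics apply), "rvec" (rotation vector, rad) and "tvec" (3), from world to camera coordinates, as OpenCV has them. Camera axes: x right, y down, z forward; pixel columns grow to the right and rows downward; lengths in mm; the calibration is good to about 2 mm. A picture is of the moment at which its call begins.
- close_job(): hands the job in, once; it reports no verdict.
The state is a dict: "time_s": time; "qpos": joint angles; "qvel": joint speeds; "effort": joint torques, N m; "eef_pos": TCP position; "eef_rot": TCP orientation; "force": force on the tool from outside, world axes, zero at the start; "wrist_torque": the same for the moment, N m; "gripper_width": opening from 0.0 (shut) to 1.0 (fully open).
Only numpy, scipy, OpenCV 4.12 (cv2) and the standard library are available. Lean on these libraries where they do the work, as an engineer would, in place of code of your own. Each camera call takes 0.05 s, during which the arm holds its last target.

## Working session

There is one attempt and no reset: what is moved stays moved. The work goes in short steps, Python scripts to look and compute and a tool call to move; the robot and the scene stay as the last step left them, time stands still between calls to the robot, and variables do not carry over. Pictures are saved under pics/ and viewed, and the job is handed in when it is done.

Besides the shell and the picture viewer there is one more tool, called as name(argument=value, ...), one argument or row to a line, values as JSON. move_arm: Moves the arm, as the interface text tells. Its arguments: {"type":"object","properties":{"series":{"type":"array","items":{"type":"array","items":{"type":"number"}}},"hand":{"type":"number"},"newtons":{"type":"number"}},"required":["series"]}

```bash
mkdir -p pics; ls; cat > h.py <<'E'
import numpy as np, cv2, pickle
from cell import state, read_camera, close_job
def grab(n):
    c=read_camera(n); pickle.dump(c,open(f'{n}.pkl','wb')); return c
def load(n): return pickle.load(open(f'{n}.pkl','rb'))
def cam(c):
    R=cv2.Rodrigues(np.array(c['rvec'],float))[0]; t=np.array(c['tvec'],float).reshape(3); return R,t,np.array(c['camera_matrix'],float)
def und(c,uv):
    K=cam(c)[2]; uv=np.atleast_2d(uv).astype(float)
    d=np.array([c['k1'],0,0,0,0.])
    return cv2.undistortPoints(uv[:,None],K,d,None,None,None,(3,100,1e-12))[:,0] if False else cv2.undistortPoints(uv[:,None],K,d)[:,0]
def rayz(c,uv,z):
    R,t,K=cam(c); p=und(c,uv); d=np.c_[p,np.ones(len(p))]@R; o=-R.T@t
    s=(z-o[2])/d[:,2]; return o+d*s[:,None]
def pts(c,uv):
    uv=np.atleast_2d(uv).astype(int); R,t,K=cam(c); p=und(c,uv); z=c['z_map'][uv[:,1],uv[:,0]]
    return (np.c_[p,np.ones(len(p))]*z[:,None]-t)@R
def proj(c,P):
    return cv2.projectPoints(np.atleast_2d(P).astype(float),np.array(c['rvec'],float),np.array(c['tvec'],float),cam(c)[2],np.array([c['k1'],0,0,0,0.]))[0][:,0]
E
python3 - <<'E'
from h import *
for n in('scene','top'):
    c=grab(n); cv2.imwrite(f'pics/{n}0.png',c['color']); R,t,K=cam(c); print(n,-R.T@t,K.tolist(),c['k1'],R[2])
print(state())
E
```

```text
pics
scene [1328.5041763   110.1516166   958.50650844] [[406.15864257405514, 0.0, 322.2592725795106], [0.0, 406.15864257405514, 203.2685236813156], [0.0, 0.0, 1.0]] -0.07863880193604339 [-0.69867213  0.00393065 -0.7154312 ]
top [ 265.31886884  115.80446301 1242.64397034] [[409.19821335144616, 0.0, 326.95913432048303], [0.0, 409.19821335144616, 205.15443715091303], [0.0, 0.0, 1.0]] -0.04227484845262329 [ 0.20094957  0.00353544 -0.97959521]
{'time_s': 0.1, 'qpos': array([ 1.41009423e+00,  3.59327080e-01,  1.11946946e-02, -2.86150312e-04,
       -1.22413152e+00, -2.88129615e-01]), 'qvel': array([ 0.00066081, -0.00298312,  0.00038138, -0.00096633,  0.00015384,
        0.00041615]), 'effort': array([-1.82218875e-03, -5.84766376e+01,  2.94112122e+01,  6.95452586e+00,
       -3.12161632e-03,  6.51932694e-06]), 'eef_pos': array([292.72034354, 607.76437885, 230.47302308]), 'eef_rot': array([-3.14143352e+00, -1.48352563e-03, -2.01972558e+00]), 'force': array([ 0.1734595 , -0.28183265, -0.09277349]), 'wrist_torque': array([-0.00883568,  0.02104767,  0.01212309]), 'gripper_width': 0.9960643282377007}
```

View pics/scene0.png

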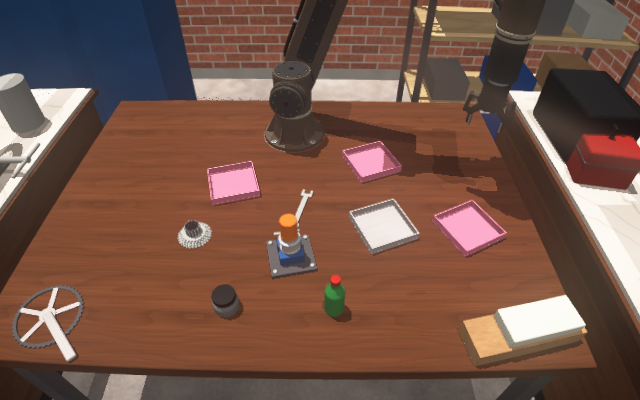

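View pics/top0.png

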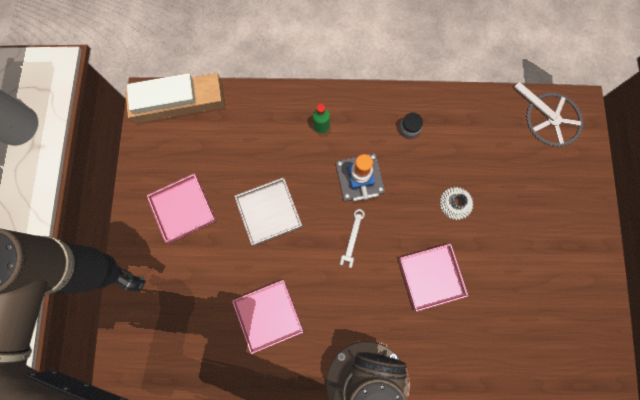

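Scene: the orange cap is at scene (288,227) / top (364,163), and the cassette at scene (194,234) / top (457,203). There are four trays: bright metal at top (268,211), and pink ones at (181,208), (268,316) and (433,277). The metal one is left of the clamp with the cassette on the other side, so it fits the description. The pink ones are the look-alikes. I'll confirm this in crops.

```bash
python3 - <<'E'
from h import *
T=load('top');S=load('scene')
a=cv2.resize(T['color'][130:260,220:500],None,fx=2.8,fy=2.8,interpolation=cv2.INTER_CUBIC)
b=cv2.resize(S['color'][190:290,160:430],None,fx=2.8,fy=2.8,interpolation=cv2.INTER_CUBIC)
w=max(a.shape[1],b.shape[1]); f=lambda x:cv2.copyMakeBorder(x,0,0,0,w-x.shape[1],cv2.BORDER_CONSTANT)
im=np.vstack([f(a),f(b)]);im=cv2.resize(im,None,fx=.9,fy=.9);print(im.shape);cv2.imwrite('pics/crop1.png',im)
for n,c in(('top',T),('scene',S)):
    hsv=cv2.cvtColor(c['color'],cv2.COLOR_BGR2HSV)
    m=cv2.inRange(hsv,(5,170,120),(22,255,255))
    k,l,st,ce=cv2.connectedComponentsWithStats(m)
    for i in range(1,k):
        if st[i,4]>60: print(n,st[i],ce[i])
    # pts in cap, depth
    ys,xs=np.nonzero(m); 
    P=pts(c,np.c_[xs,ys]); sel=(P[:,2]>157)&(P[:,2]<168)
    print('captop',sel.sum(),P[sel].mean(0),P[sel].min(0),P[sel].max(0),P[:,2].max())
    # cassette: height points
    yy,xx=np.mgrid[0:400,0:640]; uv=np.c_[xx.ravel(),yy.ravel()]
    Q=pts(c,uv); 
    cx=np.array([457,203]) if n=='top' else np.array([194,234])
    near=(np.abs(uv-cx).max(1)<25)
    q=Q[near]; 
    s=(q[:,2]>10)&(q[:,2]<60);print('cass',s.sum(),q[s].min(0),q[s].max(0)); s=q[:,2]>42; print(s.sum(),q[s].mean(0),q[s].min(0),q[s].max(0))
E
```

```text
(580, 706, 3)
top [356 154  16  21 256] [363.3515625  163.69140625]
captop 203 [609.19983967  20.93233427 161.86450074] [5.86666335e+02 2.72465092e-01 1.57476699e+02] [631.79450094  41.75354252 166.40624442] 1242.643970340099
cass 520 [ 487.36377064 -323.80598513   10.04155443] [ 575.9482985  -237.16339313   50.85695155]
60 [ 492.17109979 -220.14780533  225.18779579] [ 265.31886884 -303.84802111   42.37588993] [ 555.10919323  115.80446301 1242.64397034]
scene [279 213  18  28 407] [287.73218673 226.46683047]
captop 181 [613.52665696  23.47356795 160.36297127] [5.88688530e+02 3.82594029e-01 1.57108941e+02] [634.60429003  43.36911254 164.06381245] 958.5065084409043
cass 462 [ 496.32539857 -322.77884127   10.02771481] [ 579.78182547 -228.39713041   46.87987073]
52 [ 672.55149262 -208.67187854  202.2337766 ] [ 515.32551512 -299.29972149   42.10817743] [1328.5041763   110.1516166   958.50650844]
```

View pics/crop1.png

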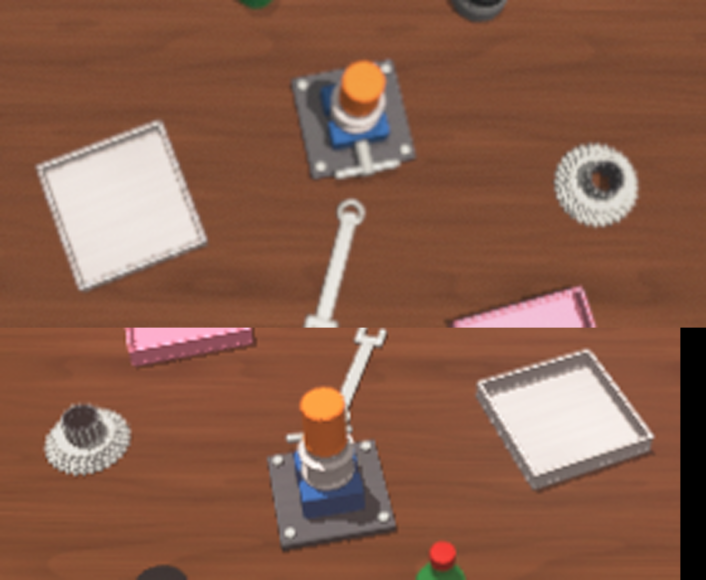

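The crops confirm it: the metal tray is left of the clamp, the cassette is on the right with its small end up, and the cap is on the hub. Next I measure the tray, the cap and the cassette more precisely.

```bash
python3 - <<'E'
from h import *
from scipy.optimize import least_squares
for n in('top','scene'):
    c=load(n); hsv=cv2.cvtColor(c['color'],cv2.COLOR_BGR2HSV)
    # tray by colour: low saturation, bright
    cx=(268,211) if n=='top' else (384,225)
    m=cv2.inRange(hsv,(0,0,70),(180,70,255)); w=np.zeros_like(m); cv2.circle(w,cx,44,255,-1); m&=w
    k,l,st,ce=cv2.connectedComponentsWithStats(m); i=1+np.argmax(st[1:,4]); 
    ct=max(cv2.findContours((l==i).astype(np.uint8),cv2.RETR_EXTERNAL,cv2.CHAIN_APPROX_NONE)[0],key=cv2.contourArea)
    P=rayz(c,ct[:,0],28)[:,:2].astype(np.float32) ; print(n,'tray',st[i],cv2.minAreaRect(P))
    # cassette silhouette
    cx=(457,203) if n=='top' else (194,234)
    m=cv2.inRange(hsv,(0,0,60),(180,60,255)); w=np.zeros_like(m); cv2.circle(w,cx,24,255,-1); m&=w
    m=cv2.morphologyEx(m,cv2.MORPH_CLOSE,np.ones((5,5)))
    k,l,st,ce=cv2.connectedComponentsWithStats(m); i=1+np.argmax(st[1:,4])
    ct=max(cv2.findContours((l==i).astype(np.uint8),cv2.RETR_EXTERNAL,cv2.CHAIN_APPROX_NONE)[0],key=cv2.contourArea)
    print('cass',st[i]); P=rayz(c,ct[:,0],4)[:,:2].astype(np.float32); 
    for _ in range(3):
        r=least_squares(lambda v:np.hypot(P[:,0]-v[0],P[:,1]-v[1])-v[2],[535,-278,52],loss='soft_l1',f_scale=2)
    print('cass circ z4',r.x)
    # cap silhouette top: orange contour
    m=cv2.inRange(hsv,(5,150,80),(22,255,255)); k,l,st,ce=cv2.connectedComponentsWithStats(m)
    i=l[164,364] if n=='top' else l[225,288]
    ys,xs=np.nonzero(l==i); ct=max(cv2.findContours((l==i).astype(np.uint8),cv2.RETR_EXTERNAL,cv2.CHAIN_APPROX_NONE)[0],key=cv2.contourArea)[:,0]
    # far half only (upper in image) = top rim edge
    up=ct[ct[:,1]<= (160 if n=='top' else 220)]
    P=rayz(c,up,162)[:,:2]
    r=least_squares(lambda v:np.hypot(P[:,0]-v[0],P[:,1]-v[1])-22.,[611,22]); print('cap',st[i],r.x,np.abs(r.fun).mean())
E
```

```text
top tray [ 234  178   68   67 2885] ((494.4931640625, 299.32427978515625), (165.8082275390625, 162.55972290039062), 22.251441955566406)
cass [440 187  33  33 772]
cass circ z4 [ 533.77495714 -280.71789906   50.32697381]
cap [355 153  18  23 309] [613.53891732  20.84523037] 1.4100172945052238
scene tray [ 349  199   71   55 2433] ((505.9404296875, 301.6507263183594), (178.2981414794922, 172.87069702148438), 22.209259033203125)
cass [178 221  34  28 712]
cass circ z4 [ 534.5075405  -277.28007648   51.05600437]
cap [    0   105   476   268 61831] [ 362.17939629 -218.01905665] 239.0728371522021
```

move_arm(
  series=[
    [0, 0, -0.01, 0, 0, 0.12],
    [0, 0, -0.01, 0, 0, 0.12],
    [0, 0, -0.01, 0, 0, 0.12],
    [0, 0, -0.01, 0, 0, 0.12],
    [0, 0, -0.01, 0, 0, 0.12],
    [0, 0, -0.01, 0, 0, 0.12],
    [0, 0, -0.01, 0, 0, 0.12],
    [0, 0, -0.01, 0, 0, 0.12],
  ],
  hand=0.085,
)

```text
time_s: 0.77
eef_pos: [292.8, 607.9, 311.3]
eef_rot: [-3.141, -0.0, -2.986]
force: [-0.1, 0.2, 0.3]
gripper_width: 0.999
```

move_arm(
  series=[
    [0, 0, 0, 0, 0, 0.08],
    [0, 0, 0, 0, 0, 0.082],
    [0, 0, 0, 0, 0, 0],
  ],
)

```text
time_s: 1.02
eef_pos: [292.8, 608.0, 311.0]
eef_rot: [-3.141, -0.0, 3.138]
force: [-0.2, -0.7, 0.6]
gripper_width: 0.999
```

move_arm(
  series=[
    [-0.02, -0.036, 0, 0, 0, 0],
    [-0.02, -0.036, 0, 0, 0, 0],
    [-0.02, -0.036, 0, 0, 0, 0],
    [-0.02, -0.036, 0, 0, 0, 0],
    [-0.02, -0.036, 0, 0, 0, 0],
    [-0.02, -0.036, 0, 0, 0, 0],
    [-0.02, -0.036, 0, 0, 0, 0],
    [-0.02, -0.036, 0, 0, 0, 0],
  ],
)

```text
time_s: 1.68
eef_pos: [453.2, 318.1, 311.2]
eef_rot: [-3.142, -0.0, -3.138]
force: [1.0, 0.4, 0.2]
gripper_width: 0.995
```

move_arm(
  series=[
    [-0.02, -0.036, 0, 0, 0, 0],
    [-0.02, -0.036, 0.01, 0, 0, 0],
    [-0.02, -0.036, 0.01, 0, 0, 0],
    [-0.02, -0.036, 0.01, 0, 0, 0],
    [-0.02, -0.036, 0.01, 0, 0, 0],
    [-0.02, -0.036, 0.01, 0, 0, 0],
    [-0.02, -0.036, 0.01, 0, 0, 0],
    [-0.018, -0.036, 0.01, 0, 0, 0],
  ],
)

```text
time_s: 2.35
eef_pos: [609.5, 33.8, 241.6]
eef_rot: [-3.142, -0.0, -3.138]
force: [1.0, 0.7, -0.1]
gripper_width: 0.994
```

move_arm(
  series=[
    [0, -0.01, 0.01, 0, 0, 0],
    [0, 0, 0.01, 0, 0, 0],
    [0, 0, 0, 0, 0, 0],
  ],
)

```text
time_s: 2.6
eef_pos: [607.5, 24.9, 219.4]
eef_rot: [-3.141, -0.004, 3.141]
force: [-0.2, -0.5, -0.3]
gripper_width: 0.993
```

```bash
python3 - <<'E'
from h import *
print(state()['eef_pos'])
T=grab('top');S=grab('scene')
p=state()['eef_pos']
im=[]
for c in (T,S):
    u=proj(c,p)[0]; print(u)
    x,y=u.astype(int); a=c['color'].copy(); cv2.circle(a,(x,y),1,(0,255,255),-1); a=a[max(0,y-60):y+50,x-65:x+65]; im.append(cv2.resize(a,(400,338),interpolation=cv2.INTER_CUBIC))
cv2.imwrite('pics/a1.png',np.hstack(im))
E
```

```text
[607.45151311  24.8939481  219.41378503]
[363.4317436 155.5784128]
[287.63221802 202.68742147]
```

View pics/a1.png

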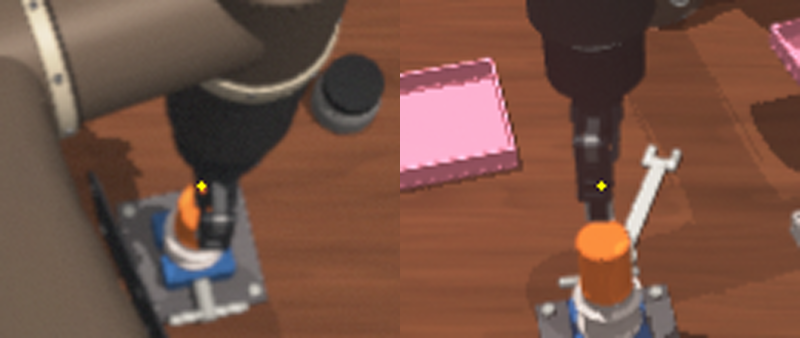

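```bash
python3 - <<'E'
from h import *
yy,xx=np.mgrid[0:400,0:640]; uv=np.c_[xx.ravel(),yy.ravel()]
for n in('scene','top'):
    c=load(n); Q=pts(c,uv); z0=c['z_map'].ravel()>0
    for lo,hi in((222,235),(235,250),(250,262),(157,167),(140,157)):
        s=z0&(Q[:,2]>lo)&(Q[:,2]<hi)&(np.abs(Q[:,0]-608)<80)&(np.abs(Q[:,1]-25)<50); q=Q[s]
        if len(q): print(n,lo,hi,len(q),q.min(0).round(1),q.max(0).round(1),'u',uv[s].min(0),uv[s].max(0))
c=load('scene')
hsv=cv2.cvtColor(c['color'],cv2.COLOR_BGR2HSV)
for v in range(180,234,3): 
    row=c['color'][v,272:304].astype(int); print(v,[ '%d'%(x.sum()//30) for x in row])
E
```

```text
scene 222 235 7 [657.5  21.2 232.7] [659.3  35.9 234.8] u [284 214] [290 214]
scene 235 250 30 [564.7  16.9 235.5] [667.   38.8 249.3] u [282 187] [291 213]
scene 250 262 27 [651.   17.5 250.3] [666.4  38.8 261.6] u [282 207] [291 211]
scene 157 167 178 [5.907e+02 4.000e-01 1.570e+02] [635.9  45.5 164.5] u [279 214] [296 227]
scene 140 157 76 [597.9   2.5 140. ] [636.8  45.5 156.9] u [280 217] [296 232]
top 235 250 2 [558.6  34.2 239.7] [559.3  34.7 246.3] u [361 171] [361 172]
top 250 262 2 [559.5  35.1 251.4] [563.1  35.4 254.6] u [361 169] [361 170]
top 157 167 66 [587.3  17.1 157. ] [630.5  44.2 166.4] u [355 155] [365 170]
top 140 157 12 [588.8  29.4 140.1] [611.4  44.  156.7] u [355 162] [360 171]
180 ['8', '8', '8', '8', '8', '6', '5', '4', '4', '4', '5', '6', '6', '6', '5', '4', '4', '4', '4', '4', '4', '5', '6', '8', '8', '8', '8', '8', '7', '7', '7', '7']
183 ['9', '9', '9', '9', '9', '9', '6', '4', '4', '4', '5', '7', '7', '7', '6', '4', '4', '4', '4', '4', '5', '7', '9', '9', '9', '9', '9', '9', '8', '8', '8', '8']
186 ['9', '9', '9', '9', '9', '9', '7', '7', '7', '9', '1
[... 2010 characters left out ...]

222 ['9', '9', '9', '9', '9', '9', '9', '12', '14', '15', '15', '15', '15', '15', '15', '15', '15', '15', '15', '15', '16', '16', '15', '14', '12', '14', '7', '7', '7', '7', '7', '7']
225 ['8', '8', '8', '8', '8', '8', '8', '8', '9', '10', '12', '13', '14', '14', '14', '14', '14', '14', '14', '13', '12', '10', '8', '8', '9', '13', '16', '8', '8', '8', '8', '8']
228 ['8', '8', '8', '8', '8', '7', '8', '8', '8', '8', '8', '8', '8', '8', '8', '8', '8', '8', '8', '8', '8', '8', '8', '8', '8', '8', '9', '8', '7', '7', '7', '7']
231 ['8', '8', '8', '8', '9', '10', '10', '11', '10', '8', '8', '8', '8', '8', '8', '8', '8', '8', '8', '8', '8', '8', '8', '8', '8', '10', '12', '9', '8', '8', '8', '8']
```

```bash
python3 - <<'E'
from h import *
c=load('scene')
for P in ([660,24.9,235],[660,24.9,245],[555,24.9,235],[611,22,162],[611,22,100]): print(P,proj(c,P))
a=cv2.resize(c['color'][150:250,240:340],(800,600)[::1] if 0 else (600,600),interpolation=cv2.INTER_NEAREST);cv2.imwrite('pics/a2.png',a)
E
```

```text
[660, 24.9, 235] [[285.40533389 214.13815976]]
[660, 24.9, 245] [[285.17462702 211.31621048]]
[555, 24.9, 235] [[288.13031847 184.55894608]]
[611, 22, 162] [[287.09455106 219.29283886]]
[611, 22, 100] [[288.28754191 234.41059835]]
```

View pics/a2.png

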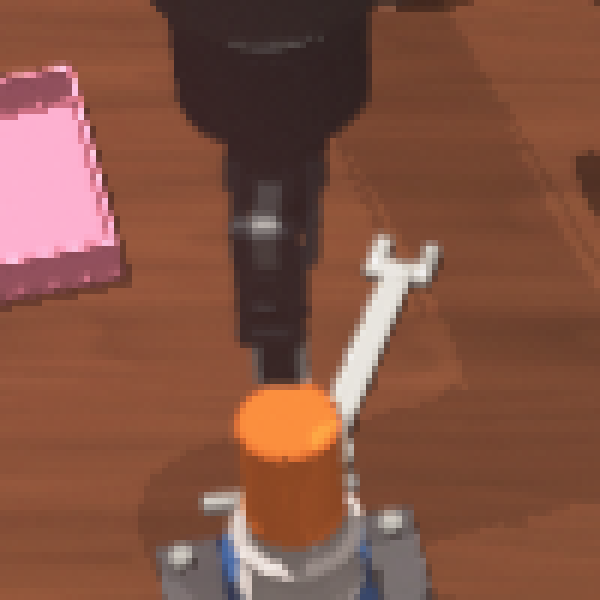

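Pixels of the finger and the FK agree to within about 2 mm in y, so the cap is at about (611, 22). I'll descend and grip it.

move_arm(
  series=[
    [-0.0035, -0.003, 0.01, 0, 0, 0],
    [0, 0, 0.015, 0, 0, 0],
    [0, 0, 0.02, 0, 0, 0],
    [0, 0, 0.02, 0, 0, 0],
    [0, 0, 0.015, 0, 0, 0],
    [0, 0, 0.007, 0, 0, 0],
    [0, 0, 0, 0, 0, 0],
  ],
)

```text
time_s: 3.28
eef_pos: [611.5, 23.4, 133.8]
eef_rot: [-3.141, -0.002, -3.14]
force: [0.2, 0.1, -0.4]
gripper_width: 0.997
```

move_arm(
  series=[
    [0, 0, 0, 0, 0, 0],
    [0, 0, 0, 0, 0, 0],
    [0, 0, 0, 0, 0, 0],
    [0, 0, 0, 0, 0, 0],
    [0, 0, 0, 0, 0, 0],
    [0, 0, 0, 0, 0, 0],
  ],
  hand=0.035,
  newtons=30,
)

```text
time_s: 3.78
eef_pos: [611.5, 22.9, 136.7]
eef_rot: [3.141, -0.001, 3.141]
force: [-7.8, 0.3, 7.3]
gripper_width: 0.53
```

move_arm(
  series=[
    [0, 0, -0.005, 0, 0, 0],
    [0, 0, -0.01, 0, 0, 0],
    [0, 0, -0.015, 0, 0, 0],
    [0, 0, -0.015, 0, 0, 0],
    [0, 0, -0.015, 0, 0, 0],
    [0, 0, -0.015, 0, 0, 0],
    [0, 0, -0.015, 0, 0, 0],
    [0, 0, -0.005, 0, 0, 0],
  ],
)

```text
time_s: 4.45
eef_pos: [614.0, 22.8, 234.2]
eef_rot: [3.141, 0.005, -3.141]
force: [1.2, -0.5, 0.2]
gripper_width: 0.53
```

```bash
python3 - <<'E'
from h import *
s=state();print(s['eef_pos'],s['force'],s['gripper_width'])
T=grab('top');S=grab('scene')
im=[]
for c in (T,S):
    u=proj(c,s['eef_pos'])[0]
    x,y=u.astype(int); a=c['color'][max(0,y-40):y+70,x-65:x+65]; im.append(cv2.resize(a,(400,338),interpolation=cv2.INTER_CUBIC))
cv2.imwrite('pics/a3.png',np.hstack(im))
E
```

```text
[613.99304312  22.80591    234.19079268] [ 1.21736773 -0.50695934  0.22294806] 0.5300279509247069
```

View pics/a3.png

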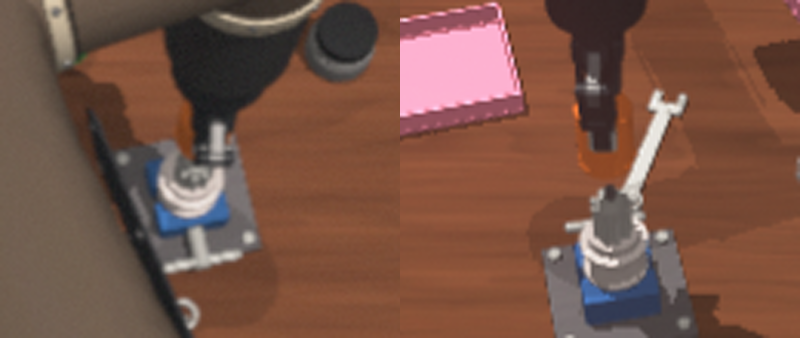

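move_arm(
  series=[
    [0.0145, 0.0347, 0, 0, 0, 0],
    [0.0145, 0.0347, 0, 0, 0, 0],
    [0.0145, 0.0347, 0, 0, 0, 0],
    [0.0145, 0.0347, 0, 0, 0, 0],
    [0.0145, 0.0347, 0.015, 0, 0, 0],
    [0.0145, 0.0347, 0.015, 0, 0, 0],
    [0.0145, 0.0347, 0.015, 0, 0, 0],
    [0.0145, 0.0347, 0.015, 0, 0, 0],
  ],
)

```text
time_s: 5.22
eef_pos: [495.0, 301.6, 169.1]
eef_rot: [-3.141, -0.0, 3.141]
force: [1.3, 0.6, -0.9]
gripper_width: 0.534
```

move_arm(
  series=[
    [0, 0, 0.025, 0, 0, 0],
    [0, 0, 0.025, 0, 0, 0],
    [0, 0, 0.025, 0, 0, 0],
    [0, 0, 0.025, 0, 0, 0],
    [0, 0, 0.02, 0, 0, 0],
    [0, 0, 0.008, 0, 0, 0],
    [0, 0, 0, 0, 0, 0],
  ],
)

```text
time_s: 5.8
eef_pos: [495.4, 299.4, 40.8]
eef_rot: [-3.139, -0.002, -3.141]
force: [0.4, 0.2, 0.2]
gripper_width: 0.523
```

move_arm(
  series=[
    [0, 0, 0, 0, 0, 0],
    [0, 0, 0, 0, 0, 0],
    [0, 0, 0, 0, 0, 0],
    [0, 0, 0, 0, 0, 0],
    [0, 0, -0.01, 0, 0, 0],
    [0, 0, -0.03, 0, 0, 0],
    [0, 0, -0.04, 0, 0, 0],
    [0, 0, -0.04, 0, 0, 0],
  ],
  hand=0.085,
)

```text
time_s: 6.47
eef_pos: [495.9, 299.7, 164.0]
eef_rot: [-3.14, -0.001, -3.142]
force: [1.0, 1.8, -0.3]
gripper_width: 0.994
```

move_arm(
  series=[
    [0, 0.02, -0.04, 0, 0, 0],
    [0, 0.03, -0.03, 0, 0, 0],
    [0, 0.04, -0.01, 0, 0, 0],
    [0, 0.04, 0, 0, 0, 0],
    [0, 0, 0, 0, 0, 0],
  ],
)

```text
time_s: 6.88
eef_pos: [496.4, 434.1, 240.6]
eef_rot: [3.138, 0.002, -3.139]
force: [1.0, -0.2, -1.0]
gripper_width: 0.994
```

```bash
python3 - <<'E'
from h import *
print(state()['eef_pos'])
T=grab('top');S=grab('scene')
a=cv2.resize(T['color'][130:260,220:500],None,fx=2.8,fy=2.8,interpolation=cv2.INTER_CUBIC)
b=cv2.resize(S['color'][180:280,160:430],None,fx=2.8,fy=2.8,interpolation=cv2.INTER_CUBIC)
w=max(a.shape[1],b.shape[1]); f=lambda x:cv2.copyMakeBorder(x,0,0,0,w-x.shape[1],cv2.BORDER_CONSTANT)
cv2.imwrite('pics/b1.png',cv2.resize(np.vstack([f(a),f(b)]),None,fx=.9,fy=.9))
im=[cv2.resize(T['color'][145:200,335:390],(390,390),interpolation=cv2.INTER_CUBIC),cv2.resize(S['color'][215:270,262:317],(390,390),interpolation=cv2.INTER_CUBIC)]
cv2.imwrite('pics/b2.png',np.hstack(im))
E
```

```text
[496.40881333 434.10107692 240.59641751]
```

View pics/b1.png

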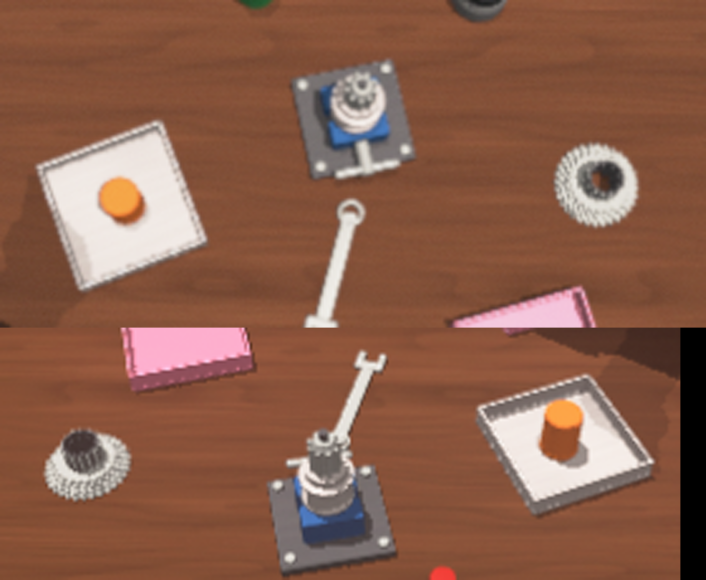

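View pics/b2.png

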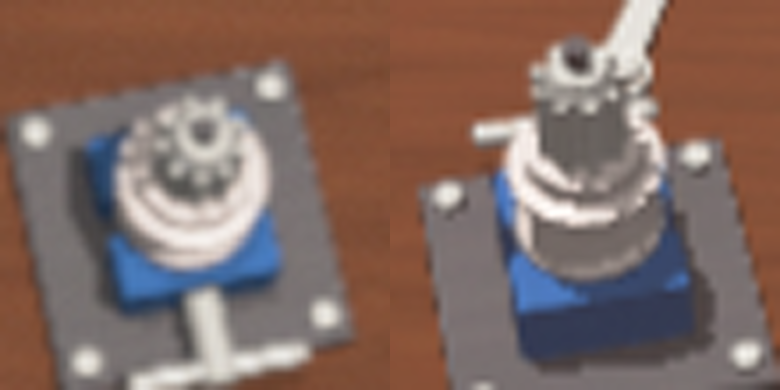

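```bash
python3 - <<'E'
from h import *
T=load('top');S=load('scene')
for n,c,u,box in(('top',T,(363.1,163.1),(250,185,290,225)),('scene',S,(287.9,222.3),(355,195,405,250))):
    print(n,'axle',rayz(c,u,156)[0])
    hsv=cv2.cvtColor(c['color'],cv2.COLOR_BGR2HSV); m=cv2.inRange(hsv,(5,170,190),(22,255,255))
    w=np.zeros_like(m); w[box[1]:box[3],box[0]:box[2]]=255; m&=w
    ys,xs=np.nonzero(m); P=rayz(c,np.c_[xs,ys],66); print('cap top disc',len(xs),P.mean(0),P.min(0),P.max(0),'px',xs.mean(),ys.mean())
    ys,xs=np.mgrid[0:400,0:640]; Q=pts(c,np.c_[xs.ravel(),ys.ravel()])
    s=(Q[:,2]>62)&(Q[:,2]<72)&(np.abs(Q[:,0]-496)<40)&(np.abs(Q[:,1]-300)<40); print('depth',s.sum(),Q[s].mean(0))
    s=(Q[:,2]>133)&(Q[:,2]<166)&(np.abs(Q[:,0]-611)<40)&(np.abs(Q[:,1]-22)<40); print('depth hub top',s.sum(),Q[s].mean(0),Q[s].min(0),Q[s].max(0))
E
```

```text
top axle [608.83312397  21.53808175 156.        ]
cap top disc 166 [494.48878286 294.70995626  66.        ] [474.33222113 272.17637973  66.        ] [516.27697723 316.53307068  66.        ] px 267.3614457831325 208.27710843373495
depth 166 [495.21372437 295.84181628  65.61832626]
depth hub top 104 [607.91943886  21.82147036 142.83334683] [591.9987121    5.80921953 133.35993936] [627.8651235   37.40250768 159.11180457]
scene axle [616.24482365  24.14841504 156.        ]
cap top disc 124 [500.65016993 298.84666718  66.        ] [478.72905873 278.94462906  66.        ] [519.88653211 318.96472123  66.        ] px 383.38709677419354 214.2983870967742
depth 118 [498.25051104 300.05473175  64.5941825 ]
depth hub top 104 [615.2749226   23.93399855 141.31022114] [596.22930881   6.69669795 133.08211841] [627.96406732  41.82844699 157.48978831]
```

Cap stands in the tray. It gives a calibration check: the top camera reads about -1 mm in x there and the scene camera about +5 mm. That puts the hub at about (610, 22.6) and the cassette at about (533, -279). Now to the cassette.

move_arm(
  series=[
    [-0.002, -0.04, 0, 0, 0, 0],
    [-0.002, -0.04, 0, 0, 0, 0],
    [-0.002, -0.04, 0, 0, 0, 0],
    [-0.002, -0.04, 0, 0, 0, 0],
    [-0.002, -0.04, 0, 0, 0, 0],
    [-0.002, -0.04, 0, 0, 0, 0],
    [-0.002, -0.04, 0, 0, 0, 0],
    [-0.002, -0.04, 0, 0, 0, 0],
  ],
)

```text
time_s: 7.65
eef_pos: [511.4, 105.5, 239.9]
eef_rot: [3.141, 0.001, 3.141]
force: [1.0, -0.3, 0.6]
gripper_width: 0.996
```

move_arm(
  series=[
    [-0.002, -0.04, 0, 0, 0, 0],
    [-0.002, -0.04, 0, 0, 0, 0],
    [-0.002, -0.04, 0, 0, 0, 0],
    [-0.002, -0.04, 0, 0, 0, 0],
    [-0.002, -0.04, 0, 0, 0, 0],
    [-0.002, -0.04, 0, 0, 0, 0],
    [-0.002, -0.04, 0.02, 0, 0, 0],
    [-0.002, -0.04, 0.02, 0, 0, 0],
  ],
)

```text
time_s: 8.32
eef_pos: [527.6, -208.8, 203.3]
eef_rot: [-3.141, 0.004, 3.141]
force: [1.4, 0.6, -1.1]
gripper_width: 0.99
```

move_arm(
  series=[
    [-0.002, -0.035, 0.02, 0, 0, 0],
    [-0.002, -0.025, 0.02, 0, 0, 0],
    [0, -0.01, 0.02, 0, 0, 0],
    [0, 0, 0.01, 0, 0, 0],
    [0, 0, 0, 0, 0, 0],
  ],
)

```text
time_s: 8.73
eef_pos: [529.5, -276.5, 129.5]
eef_rot: [3.14, -0.004, 3.139]
force: [-1.0, 0.6, 1.2]
gripper_width: 0.993
```

```bash
python3 - <<'E'
from h import *
s=state();print(s['eef_pos'],s['force'],s['gripper_width'])
T=grab('top');S=grab('scene')
im=[]
for c in (T,S):
    u=proj(c,s['eef_pos'])[0];print(u)
    x,y=u.astype(int); a=c['color'][max(0,y-50):y+60,x-65:x+65]; im.append(cv2.resize(a,(400,338),interpolation=cv2.INTER_CUBIC))
cv2.imwrite('pics/c1.png',np.hstack(im))
E
```

```text
[ 529.4684917  -276.49807312  129.53570347] [-1.04598618  0.64210567  1.2284699 ] 0.9931037258238355
[468.41864299 194.92327374]
[185.32138633 204.577214  ]
```

View pics/c1.png

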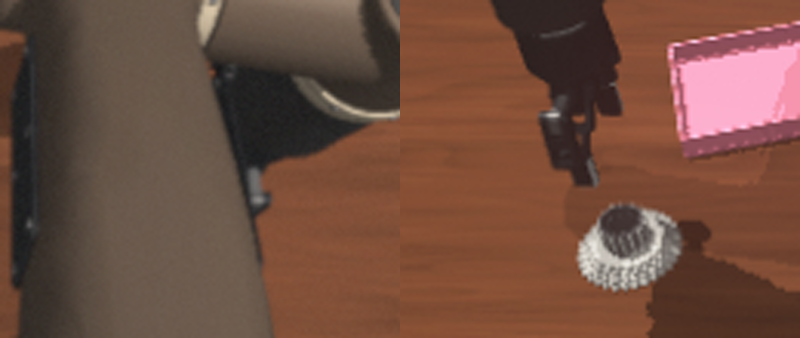

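move_arm(
  series=[
    [-0.003, -0.0025, 0.02, 0, 0, 0],
    [0, 0, 0.02, 0, 0, 0],
    [0, 0, 0.02, 0, 0, 0],
    [0, 0, 0.018, 0, 0, 0],
    [0, 0, 0.014, 0, 0, 0],
    [0, 0, 0.01, 0, 0, 0],
    [0, 0, 0.005, 0, 0, 0],
    [0, 0, 0, 0, 0, 0],
  ],
)

```text
time_s: 9.5
eef_pos: [535.3, -278.0, 25.0]
eef_rot: [-3.142, 0.0, -3.141]
force: [-0.8, 0.3, -0.0]
gripper_width: 0.995
```

```bash
python3 - <<'E'
from h import *
s=state();print(s['eef_pos'],s['force'],s['gripper_width'])
c=grab('scene')
u=proj(c,s['eef_pos'])[0];print(u)
x,y=u.astype(int); a=c['color'][y-40:y+40,x-50:x+50]; cv2.imwrite('pics/c2.png',cv2.resize(a,(750,600),interpolation=cv2.INTER_CUBIC))
E
```

```text
[ 535.3302774  -277.95125257   24.98481852] [-0.79807402  0.33487305 -0.01431396] 0.9949299079934163
[192.36074664 229.98023229]
```

View pics/c2.png

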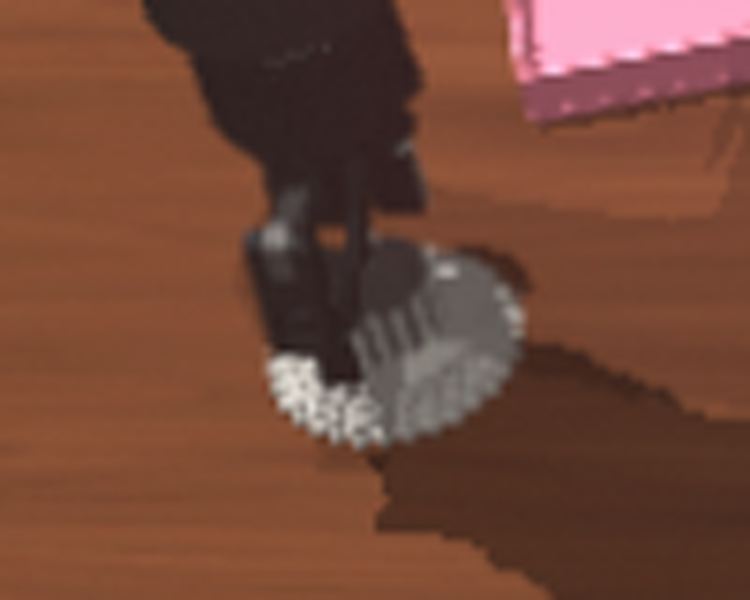

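```bash
python3 - <<'E'
from h import *
c=load('scene'); x0,y0=192-50,229-40
for P in ([583,-278,38],[583,-267,38],[583,-289,38],[578,-278,38],[535,-278,46],[535,-278,0],[587,-278,0]):
    u=proj(c,P)[0]; print(P,u,((u+.5-[x0,y0])*7.5).round())
yy,xx=np.mgrid[0:400,0:640]; uv=np.c_[xx.ravel(),yy.ravel()]; Q=pts(c,uv); z0=c['z_map'].ravel()>0
s=z0&(np.abs(Q[:,0]-583)<15)&(np.abs(Q[:,1]+278)<40)&(Q[:,2]>30)
for u,q in zip(uv[s],Q[s]): 
    if q[2]<62: print(u,q.round(1))
E
```

```text
[583, -278, 38] [187.74085198 239.46458282] [347. 382.]
[583, -267, 38] [191.43884291 239.51729061] [375. 383.]
[583, -289, 38] [184.04818264 239.41140331] [319. 382.]
[578, -278, 38] [188.13238351 238.14280183] [350. 372.]
[535, -278, 46] [190.82848549 225.32373626] [370. 276.]
[535, -278, 0] [194.15632857 235.19014863] [395. 350.]
[587, -278, 0] [190.34579238 248.57054893] [366. 451.]
[190 234] [ 581.3 -266.4   61.1]
[191 234] [ 576.3 -266.    55. ]
[189 235] [ 584.  -269.    59.8]
[190 235] [ 581.8 -267.2   57.1]
[191 235] [ 580.3 -265.    55.4]
[183 236] [ 582.9 -288.4   53.5]
[186 236] [ 589.3 -276.2   61.5]
[188 236] [ 589.1 -270.4   61.3]
[189 236] [ 585.5 -269.3   57.1]
[190 236] [ 584.3 -267.    55.6]
[191 236] [ 581.3 -265.5   52. ]
[184 237] [ 589.  -283.3   56.4]
[185 237] [ 592.4 -278.6   60.6]
[186 237] [ 591.5 -276.1   59.7]
[187 237] [ 590.9 -273.5   58.9]
[188 237] [ 591.6 -270.2   59.9]
[189 237] [ 586.6 -269.8   53.8]
[190 237] [ 584.6 -267.8   51.5]
[191 237] [ 580.9 -266.8   47. ]
[192 237] [ 577.1 -265.7   42.4]
[184 238] [ 591.2 -283.2   54.5]
[185 238] [ 591.2 -280.3   54.6]
[186 238] [ 587.5 -279.3   50.2]
[187 238] [ 589.5 -275.3   52.6]
[188 238] [ 590.8 -271.6   54.4]
[189 238] [ 590.2 -269.    53.7]
[190 238] [ 584.4 -269.    46.6]
[191 238] [ 585.5 -265.4   48.1]
[192 238] [ 579.9 -265.3   41.2]
[185 239] [ 589.9 -282.    48.5]
[186 239] [ 590.4 -278.8   49.2]
[187 239] [ 593.2 -274.4   52.7]
[188 239] [ 590.4 -272.9   49.3]
[189 239] [ 591.2 -269.5   50.4]
[190 239] [ 582.4 -271.1   39.6]
[191 239] [ 582.8 -267.9   40.1]
```

Sprocket disc centre and the small end's right edge match the projection at y=-278, so the jaws are centred. Closing.

move_arm(
  series=[
    [0, 0, 0.003, 0, 0, 0],
    [0, 0, 0, 0, 0, 0],
    [0, 0, 0, 0, 0, 0],
    [0, 0, 0, 0, 0, 0],
    [0, 0, 0, 0, 0, 0],
    [0, 0, 0, 0, 0, 0],
    [0, 0, 0, 0, 0, 0],
  ],
  hand=0.035,
  newtons=60,
)

```text
time_s: 10.13
eef_pos: [534.7, -278.6, 22.8]
eef_rot: [-3.141, -0.0, -3.142]
force: [-2.4, 1.6, 7.1]
gripper_width: 0.523
```

move_arm(
  series=[
    [0, 0, -0.005, 0, 0, 0],
    [0, 0, -0.015, 0, 0, 0],
    [0, 0, -0.025, 0, 0, 0],
    [0, 0, -0.03, 0, 0, 0],
    [0, 0, -0.03, 0, 0, 0],
    [0, 0, -0.03, 0, 0, 0],
    [0, 0, -0.03, 0, 0, 0],
    [0, 0, -0.015, 0, 0, 0],
  ],
)

```text
time_s: 10.8
eef_pos: [536.2, -279.0, 206.1]
eef_rot: [-3.14, 0.005, -3.141]
force: [0.1, -1.4, -3.3]
gripper_width: 0.52
```

```bash
python3 - <<'E'
from h import *
s=state();print(s['eef_pos'],s['force'],s['gripper_width'])
c=grab('scene')
u=proj(c,s['eef_pos'])[0];print(u)
x,y=u.astype(int); a=c['color'][y-40:y+40,x-50:x+50]; cv2.imwrite('pics/c3.png',cv2.resize(a,(750,600),interpolation=cv2.INTER_CUBIC))
E
```

```text
[ 536.16736921 -278.98229849  206.13614887] [ 0.0720057  -1.35063965 -3.31843087] 0.5198877401057853
[177.37530952 186.67641377]
```

View pics/c3.png

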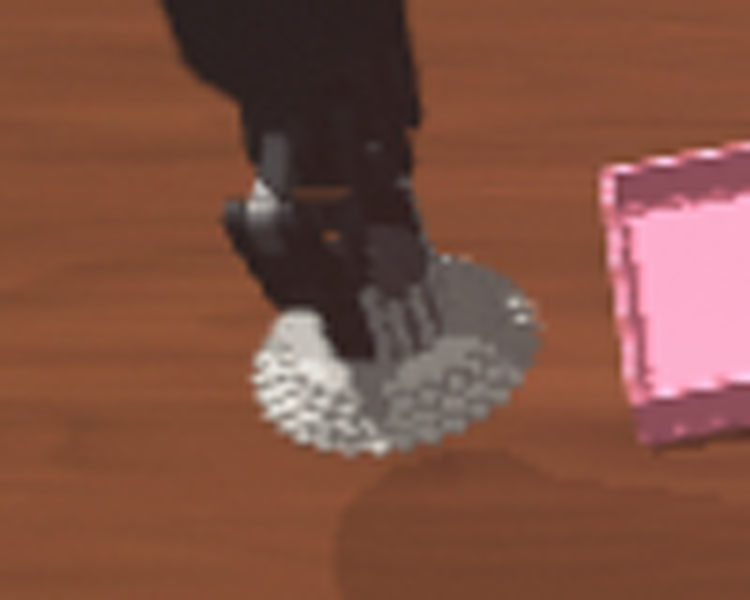

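move_arm(
  series=[
    [-0.009, 0.037, 0, 0, 0, 0],
    [-0.009, 0.038, 0, 0, 0, 0],
    [-0.009, 0.038, 0, 0, 0, 0],
    [-0.009, 0.038, 0, 0, 0, 0],
    [-0.009, 0.038, 0, 0, 0, 0],
    [-0.009, 0.038, 0, 0, 0, 0],
    [-0.009, 0.038, 0, 0, 0, 0],
    [-0.009, 0.036, 0, 0, 0, 0],
  ],
)

```text
time_s: 11.52
eef_pos: [606.6, 24.6, 201.1]
eef_rot: [3.141, -0.001, 3.142]
force: [1.1, -1.3, -3.4]
gripper_width: 0.522
```

move_arm(
  series=[
    [0, 0, 0, 0, 0, 0],
    [0, 0, 0, 0, 0, 0],
    [0, 0, 0, 0, 0, 0],
  ],
)

```text
time_s: 11.77
eef_pos: [606.4, 22.7, 200.9]
eef_rot: [-3.141, -0.002, -3.141]
force: [-0.5, -0.5, -3.0]
gripper_width: 0.522
```

```bash
python3 - <<'E'
from h import *
s=state();print(s['eef_pos'],s['eef_rot'],s['force'],s['gripper_width'])
c=grab('scene');grab('top')
u=proj(c,s['eef_pos'])[0];print(u)
x,y=u.astype(int); a=c['color'][y-30:y+50,x-50:x+50]; a=cv2.resize(a,(750,600),interpolation=cv2.INTER_CUBIC)
cv2.imwrite('pics/d1.png',a)
# cassette disc silhouette: bright low-sat
yy,xx=np.mgrid[0:400,0:640]; uv=np.c_[xx.ravel(),yy.ravel()]; Q=pts(c,uv); z0=c['z_map'].ravel()>0
z=s['eef_pos'][2]-22.8
q=z0&(Q[:,2]>z-4)&(Q[:,2]<z+16)&(np.abs(Q[:,0]-610)<75)&(np.abs(Q[:,1]-22)<75)
print(q.sum(),Q[q].min(0),Q[q].max(0),uv[q].min(0),uv[q].max(0))
print(proj(c,[[610.3,22.6,z],[610.3,22.6,z+5],[663,22.6,z]]), x-50,y-30)
E
```

```text
[606.4243592   22.70174185 200.9126446 ] [-3.14135114e+00 -1.69979959e-03 -3.14090906e+00] [-0.51106453 -0.47019903 -2.97729679] 0.5224368333920982
[286.68695895 207.85658813]
552 [560.84220041 -27.82912505 175.33385997] [659.9809318   74.84255118 194.10812416] [268 201] [307 229]
[[287.01638491 214.95972375]
 [286.91504873 213.65703703]
 [285.67265466 230.33171894]] 236 177
```

View pics/d1.png

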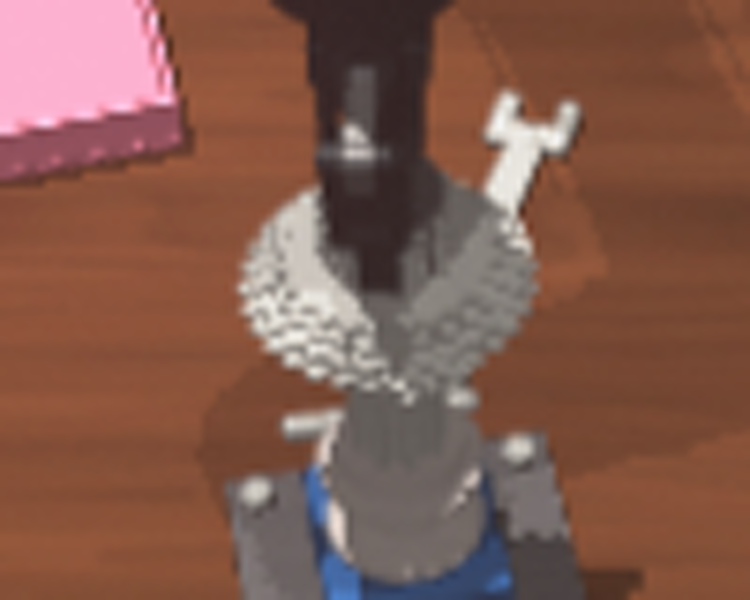

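Disc column centre 287.5 against the expected axis at about 287.4, so y is aligned. I'll shift x by 4 mm and descend gently.

move_arm(
  series=[
    [-0.004, 0, 0.006, 0, 0, 0],
    [0, 0, 0.006, 0, 0, 0],
    [0, 0, 0.006, 0, 0, 0],
    [0, 0, 0.005, 0, 0, 0],
    [0, 0, 0.003, 0, 0, 0],
    [0, 0, 0, 0, 0, 0],
    [0, 0, 0, 0, 0, 0],
  ],
)

```text
time_s: 12.45
eef_pos: [611.0, 22.4, 175.6]
eef_rot: [-3.141, -0.0, 3.142]
force: [-0.5, -0.4, -3.7]
gripper_width: 0.523
```

move_arm(
  series=[
    [0, 0, 0.002, 0, 0, 0],
    [0, 0, 0.002, 0, 0, 0],
    [0, 0, 0.001, 0, 0, 0],
    [0, 0, 0, 0, 0, 0],
  ],
)

```text
time_s: 12.78
eef_pos: [610.9, 22.6, 170.6]
eef_rot: [3.142, -0.0, -3.142]
force: [0.2, 0.3, -4.0]
gripper_width: 0.522
```

move_arm(
  series=[
    [0, 0, 0.002, 0, 0, 0],
    [0, 0, 0.002, 0, 0, 0],
    [0, 0, 0.001, 0, 0, 0],
    [0, 0, 0.001, 0, 0, 0],
    [0, 0, 0, 0, 0, 0],
  ],
)

```text
time_s: 13.2
eef_pos: [611.0, 22.5, 164.5]
eef_rot: [-3.142, -0.0, 3.142]
force: [0.8, 0.5, -3.6]
gripper_width: 0.52
```

move_arm(
  series=[
    [0, 0, 0.001, 0, 0, 0],
    [0, 0, 0.001, 0, 0, 0],
    [0, 0, 0.001, 0, 0, 0],
    [0, 0, 0, 0, 0, 0],
  ],
)

```text
time_s: 13.53
eef_pos: [610.9, 22.5, 161.5]
eef_rot: [-3.142, -0.0, 3.142]
force: [-0.2, 0.3, -3.4]
gripper_width: 0.523
```

move_arm(
  series=[
    [0, 0, 0.0005, 0, 0, 0],
    [0, 0, 0.0005, 0, 0, 0],
    [0, 0, 0.0005, 0, 0, 0],
    [0, 0, 0, 0, 0, 0],
  ],
)

```text
time_s: 13.87
eef_pos: [611.2, 22.5, 160.6]
eef_rot: [-3.142, 0.0, -3.141]
force: [-1.1, 0.5, -0.8]
gripper_width: 0.52
```

move_arm(
  series=[
    [0, 0, 0.0005, 0, 0, 0],
    [0, 0, 0.0005, 0, 0, 0],
    [0, 0, 0, 0, 0, 0],
  ],
)

```text
time_s: 14.12
eef_pos: [611.3, 22.5, 160.2]
eef_rot: [-3.142, 0.001, -3.141]
force: [-1.6, 1.9, 4.8]
gripper_width: 0.522
```

Contact with the spline end at TCP z≈160.4, as predicted. Now I rock it with a light push.

move_arm(
  series=[
    [0, 0, 0.0005, 0, 0, 0.03],
    [0, 0, 0, 0, 0, 0.03],
    [0, 0, 0, 0, 0, 0.03],
    [0, 0, 0, 0, 0, 0.03],
    [0, 0, 0, 0, 0, 0],
  ],
)

```text
time_s: 14.53
eef_pos: [610.7, 22.4, 158.5]
eef_rot: [-3.141, -0.001, 3.02]
force: [-0.9, 0.8, -2.5]
gripper_width: 0.521
```

move_arm(
  series=[
    [0, 0, 0, 0, 0, 0.03],
    [0, 0, 0, 0, 0, 0.03],
    [0, 0, 0, 0, 0, 0.03],
    [0, 0, 0, 0, 0, 0.03],
    [0, 0, 0, 0, 0, 0],
  ],
)

```text
time_s: 14.95
eef_pos: [610.3, 22.3, 158.4]
eef_rot: [-3.141, -0.002, 2.902]
force: [-3.0, -1.1, -1.7]
gripper_width: 0.521
```

move_arm(
  series=[
    [0, 0, 0, 0, 0, -0.03],
    [0, 0, 0.001, 0, 0, -0.03],
    [0, 0, 0.001, 0, 0, 0],
    [0, 0, 0.001, 0, 0, 0],
    [0, 0, 0, 0, 0, 0],
  ],
)

```text
time_s: 15.37
eef_pos: [610.7, 22.4, 155.4]
eef_rot: [-3.141, -0.001, 2.961]
force: [-2.2, 0.1, -2.6]
gripper_width: 0.52
```

```bash
python3 -c "
from h import *
s=state();print(s['eef_pos'],s['eef_rot'],s['force'],s['wrist_torque'])"
```

```text
[610.6518844   22.43688236 155.36998578] [-3.14136331e+00 -9.38323802e-04  2.96111178e+00] [-2.15281388  0.11630395 -2.64601764] [0.11327508 1.12403433 0.06568338]
```

Meshed (5 mm below the spline end, with no push-back). I'll slide it down.

move_arm(
  series=[
    [0, 0, 0.002, 0, 0, 0],
    [0, 0, 0.002, 0, 0, 0],
    [0, 0, 0.002, 0, 0, 0],
    [0, 0, 0.002, 0, 0, 0],
    [0, 0, 0.002, 0, 0, 0],
    [0, 0, 0, 0, 0, 0],
  ],
)

```text
time_s: 15.87
eef_pos: [610.6, 22.4, 145.1]
eef_rot: [-3.141, -0.001, 2.961]
force: [-4.2, 1.0, -2.7]
gripper_width: 0.52
```

move_arm(
  series=[
    [0, 0, 0.002, 0, 0, 0],
    [0, 0, 0.002, 0, 0, 0],
    [0, 0, 0.002, 0, 0, 0],
    [0, 0, 0.002, 0, 0, 0],
    [0, 0, 0.002, 0, 0, 0],
    [0, 0, 0, 0, 0, 0],
  ],
)

```text
time_s: 16.37
eef_pos: [610.6, 22.4, 135.3]
eef_rot: [-3.141, -0.001, 2.961]
force: [-5.0, 1.1, -2.1]
gripper_width: 0.526
```

move_arm(
  series=[
    [0, 0, 0.002, 0, 0, 0],
    [0, 0, 0.002, 0, 0, 0],
    [0, 0, 0.002, 0, 0, 0],
    [0, 0, 0.001, 0, 0, 0],
    [0, 0, 0.001, 0, 0, 0],
    [0, 0, 0, 0, 0, 0],
  ],
)

```text
time_s: 16.87
eef_pos: [610.5, 22.4, 127.6]
eef_rot: [-3.141, -0.001, 2.962]
force: [-5.1, 0.1, 0.1]
gripper_width: 0.523
```

move_arm(
  series=[
    [0, 0, 0.001, 0, 0, 0],
    [0, 0, 0.001, 0, 0, 0],
    [0, 0, 0.001, 0, 0, 0],
    [0, 0, 0.001, 0, 0, 0],
    [0, 0, 0.0005, 0, 0, 0],
    [0, 0, 0, 0, 0, 0],
  ],
)

```text
time_s: 17.37
eef_pos: [610.5, 22.4, 123.2]
eef_rot: [-3.141, -0.001, 2.962]
force: [-6.3, 0.3, 0.8]
gripper_width: 0.521
```

move_arm(
  series=[
    [0, 0, 0.0005, 0, 0, 0],
    [0, 0, 0.0005, 0, 0, 0],
    [0, 0, 0.0005, 0, 0, 0],
    [0, 0, 0, 0, 0, 0],
  ],
)

```text
time_s: 17.7
eef_pos: [610.6, 22.4, 122.8]
eef_rot: [-3.141, -0.0, 2.962]
force: [-9.7, 0.9, 7.9]
gripper_width: 0.52
```

Seated: force rises at z≈122.8, 37.6 mm below the first contact. I'll release slowly and back off upward.

move_arm(
  series=[
    [0, 0, 0, 0, 0, 0],
    [0, 0, 0, 0, 0, 0],
    [0, 0, 0, 0, 0, 0],
    [0, 0, 0, 0, 0, 0],
    [0, 0, 0, 0, 0, 0],
    [0, 0, -0.005, 0, 0, 0],
    [0, 0, -0.015, 0, 0, 0],
    [0, 0, -0.025, 0, 0, 0],
  ],
  hand=0.085,
)

```text
time_s: 18.37
eef_pos: [609.7, 22.2, 165.1]
eef_rot: [-3.14, -0.004, 2.961]
force: [0.1, -0.7, -0.5]
gripper_width: 0.991
```

move_arm(
  series=[
    [0, 0, -0.03, 0, 0, 0],
    [0, 0, -0.03, 0, 0, 0],
    [0.02, -0.03, -0.02, 0, 0, 0],
    [0.02, -0.035, 0, 0, 0, 0],
    [0.02, -0.035, 0, 0, 0, 0],
    [0.02, -0.035, 0, 0, 0, 0],
    [0, -0.035, 0, 0, 0, 0],
    [0, -0.03, 0, 0, 0, 0],
  ],
)

```text
time_s: 19.03
eef_pos: [495.3, -161.5, 248.2]
eef_rot: [3.141, 0.002, 2.962]
force: [0.9, 0.3, 0.4]
gripper_width: 0.993
```

move_arm(
  series=[
    [0, -0.03, 0, 0, 0, 0],
    [0, -0.03, 0, 0, 0, 0],
    [0, 0, 0, 0, 0, 0],
    [0, 0, 0, 0, 0, 0],
  ],
)

```text
time_s: 19.37
eef_pos: [485.4, -220.4, 247.1]
eef_rot: [-3.142, 0.0, 2.959]
force: [-0.5, -0.4, -0.3]
gripper_width: 0.998
```

```bash
python3 - <<'E'
from h import *
s=state();print(s['eef_pos'],s['force'])
T=grab('top');S=grab('scene')
a=cv2.resize(T['color'][100:280,220:500],None,fx=2,fy=2,interpolation=cv2.INTER_CUBIC)
b=cv2.resize(S['color'][180:310,160:440],None,fx=1.8,fy=1.8,interpolation=cv2.INTER_CUBIC)
w=max(a.shape[1],b.shape[1]); f=lambda x:cv2.copyMakeBorder(x,0,0,0,w-x.shape[1],cv2.BORDER_CONSTANT)
cv2.imwrite('pics/e1.png',np.vstack([f(a),f(b)]))
yy,xx=np.mgrid[0:400,0:640]; uv=np.c_[xx.ravel(),yy.ravel()]
for n,c in(('top',T),('scene',S)):
    Q=pts(c,uv); z0=c['z_map'].ravel()>0; near=z0&(np.hypot(Q[:,0]-611,Q[:,1]-22)<60)
    q=Q[near&(Q[:,2]>95)]; print(n,q[:,2].max(),q.min(0),q.max(0))
    ri=np.hypot(q[:,0]-611,q[:,1]-22); k=(ri>14)&(ri<21)&(q[:,2]>130); print('small end top',k.sum(),np.median(q[k,2])); k=(ri>27)&(ri<40); print('sprocket top',np.median(q[k,2]))
    k=q[(ri>26)&(q[:,2]>108)&(q[:,2]<126)]; A=np.c_[k[:,:2]-[611,22],np.ones(len(k))]; print(np.linalg.lstsq(A,k[:,2],rcond=None)[0])
E
```

```text
[ 485.43572585 -220.41770408  247.11914899] [-0.52874195 -0.43824828 -0.2522291 ]
top 161.1460702915178 [559.37112899 -29.08821863  97.76400649] [664.12145269  72.36436996 161.14607029]
small end top 95 139.30228604794686
sprocket top 116.12243006106249
[ 5.97414384e-03 -3.11689874e-03  1.14441470e+02]
scene 155.5573797608995 [565.35770442 -27.07940624  98.57673605] [662.7767153   73.85509976 155.55737976]
small end top 90 139.46023879246098
sprocket top 114.79501447845894
[-7.87731551e-03 -3.28600285e-03  1.13804900e+02]
```

View pics/e1.png

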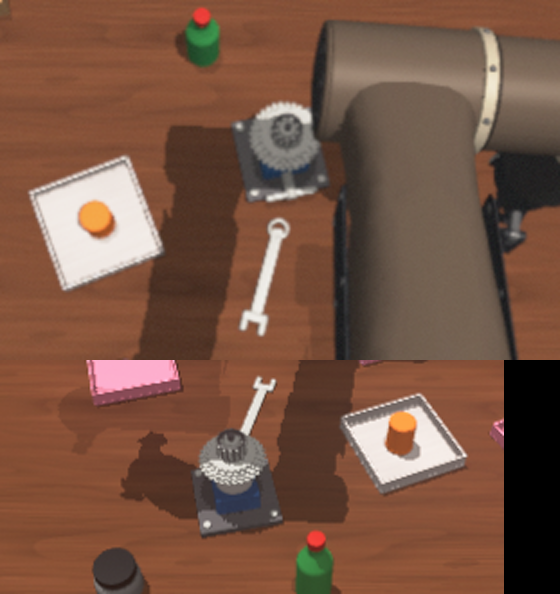

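The cassette sits on the hub at top-crop (285,137), level to within 0.01 rad, and its depth matches being home. The cap stands in the tray at (96,218), and the bystanders are unmoved. Handing in.

```bash
python3 -c "
from cell import *
print(close_job())"
```

```text
the job is handed in; nothing more can be done
None
```

The job is done and handed in at about 19.4 s of the 64 s allowed. `close_job` gave no verdict, so the result rests on my own checks.

**What I did:** I lifted the orange cap straight up off the hub and set it down upright near the centre of the metal tray, leaving the pink look-alike trays alone. I then took the cassette by its small end and lowered it onto the splines. A light push and a turn of a few degrees let the teeth mesh, and it slid down until it stopped on the shoulder.

**Last checks:**
- **Seating:** after first touching the spline end, the tool went down 37.6 mm of the expected 38 mm before the force rose. The cassette looks level to within 0.01 rad.
- **Forces:** I saw no more than about 15 N at the end of each move, well under the 80 N limit.
- **Cap and bystanders:** the last pictures show the cap standing in the tray. By eye, the spanner and oil bottle (both views) and the jar (scene view) are unmoved, and the arm is clear of everything.

**What disagreed:**
- **Cameras:** the two views differed by up to 7 mm in position. I corrected this using the known position of the gripper and the placed cap.
- **Small end depth:** it read about 139 mm where its top should be at 146 mm. I put this down to the reading mixing in the bore and sides, and relied on the contact measurement instead.

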